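# Roll the tube carrier to the end stop and dock it on the shaker

## Robot

A 6-joint arm with a two-finger parallel gripper is mounted at the origin on the work surface. World frame = base frame: x ahead of the robot, y to its left, z up, the work surface at z = 0. Lengths are in m, angles in rad, forces in N, time in s.
With the tool pointing down it reaches from about 0.35 to 0.975 m from the base axis. Payload 4.9 kg.
Tool frame: the origin (TCP) lies at the very end of the fingers, on their centre line; the grasp point (between the pads) lies 19 mm behind it (manip.grip_depth is the distance from the TCP to the grasp point, in m); z points along the fingers, x is the direction in which the jaws open and shut, and the axes are right-handed (so a half turn about z gives the same grasp; the last joint's range is limited). The gripper opens to 85 mm and grips with 20 to 120 N. Pads are 22 mm wide; open, the fingers measure 114 mm over their backs; the gripper's body (76 mm by 85 mm) begins 54 mm behind the grasp point. The pads swing forward as they close: fully open they stand 13 mm farther back than shut.
Start: joints at [-0.119, 0.053, 1.613, -0, 1.476, -0.119], TCP at [0.625, 0, 0.231] pointing down, gripper open.
Joint ranges: [-3.01, 3.01], [-1.01, 2.22], [0.06, 2.58], [-1.02, 4.17], [0.09, 2.62], [-3.14, 3.14]. Speed limits (rad/s): [2.57, 2.57, 3.14, 3.14, 3.14, 3.14].

## Interface

Orientations are given as a unit quaternion [w, x, y, z].
In Python, from plant import manip gives the robot as it stands. The module is installed in compiled form; this text tells all that it offers.
- The arm moves only by the shell command python3 -m crank 'ROWS' [OPENING]. ROWS is JSON, a list of rows, each a list of 4 numbers: the shift along the tool's x, y, z in cm, then the turn about the tool's z in units of 6 degrees (1.0 is 6 degrees). A call has 1 to 10 rows; each row shifts and turns the commanded pose from where the row before left it, along the tool's axes as they then stand; what a row does not reach is not made up. A row lasts 1/12 s, in which the tool goes at most 41.7 mm and 7.16 degrees, less where a joint would pass 70% of its speed; a pose out of reach is approached as far as the arm can. A call with a gripper value outside its range is refused whole. OPENING is the opening, from 0 (shut) to 1 (fully open), set as the call begins (- or left out, the last holds). The fingers move at their own pace and stop on an object; the grip force is fixed at half the most. Time passes only in rows, so rows that do not move let the fingers close. It gives the time, the measured TCP pose, the force and the opening at its end, in the units of the state.
- manip.state(): the state, without advancing time (a new reading comes with each control period).
- manip.grab_frame(name): name is "scene" or "side" or "wrist"; returns a dict with "img" (420x560x3 uint8, red, green, blue), "intrinsics" (3x3 intrinsics, pixels), "D" ([k1, k2, p1, p2, k3] as OpenCV has them; the pictures are not rectified), "position" and "orientation" of the camera in the world. Camera axes: x right, y up, looking along -z (the intrinsics and any distortion apply to the point x, -y, -z); pixel columns grow to the right and rows downward; lengths in m; the calibration is good to about 2 mm. A picture is of the moment at which its call begins. There is no depth.
- manip.job_done(): hands the job in, once; it reports no verdict.
The state is a dict: "time": time; "joint_pos": joint angles; "joint_vel": joint speeds; "joint_efforts": joint torques, N m; "tool_pos": TCP position; "tool_rot": TCP orientation; "contact_force": force on the tool from outside, world axes, zero at the start; "ft_torque": the same for the moment, N m; "gripper_width": opening from 0.0 (shut) to 1.0 (fully open).
Only numpy, scipy, OpenCV 4.12 (cv2) and the standard library are available. Lean on these libraries where they do the work, as an engineer would, in place of code of your own. Each camera call takes 0.05 s, during which the arm holds its last target.

## Task

Roll the tube carrier along the roller track, without lifting it, until it rests against the end stop, and let it come to rest there for a moment. Then lift it straight up off the track, keep it upright, and lower it gently onto the shaker so that both guide pins pass through the holes in its base plate and it lies flat on the steel platform; let go. Leave everything else on the table where it stands.

Things in the scene. Friction and masses are not known exactly. Their poses are not given: they have to be found in the camera images.
- carrier_center (a point): Tube carrier, loose, 0.4 to 0.65 kg, standing on the rollers. Point: its centre, half-way up, 52 mm above its underside (104 mm tall in all). z up, y along its length; the same when turned half round. White base plate 80 (x) x 160 (y) x 10 mm with two square 14 mm through holes on its centre line at y = -64 and +64 mm; on it a grey rack, 72 x 88 mm, with two rows of capped tubes.
- carrier_handle (a point): Centre of the carrier's black bar handle, 43 mm straight above the carrier's centre. The bar is 14 mm thick (x), 100 mm long (y, along the carrier), 18 mm high, on thin uprights at y = -46 and +46 mm. Below it 30 mm of free space above the tube caps. Pinch it across x from above.
- track_stop (a point): End stop of the roller track: a dark upright plate, top 35 mm above the rollers. Point: middle of its rubber face, at the height of the rollers' tops (60 mm above the table). y is the direction of travel, pointing into the stop; z up. A carrier resting against the stop has its centre 80 mm before this point along y and 52 mm above it.
- track_mid (a point): Middle of the roller track, at the height of the rollers' tops, 225 mm before the stop's face. Fixed, level, 130 mm wide over its feet, 470 mm long along y, open at the end away from the stop. Steel rollers 22 mm thick, 29.5 mm apart, turn freely. Side rails rise 12 mm above the rollers, 90 mm apart inside: 5 mm of play each side of the carrier, whose y lies along the track.
- shaker_seat (a point): Small laboratory shaker, fixed, switched off: white body 130 (x) x 200 (y) mm, flat steel platform 104 x 190 mm on top. Point: middle of the platform's upper face, 75 mm above the table; z up. A seated carrier has its centre 52 mm straight above this point and its y along this y, either way round. It may stand on the left or the right; a round centrifuge stands on the other side.
- shaker_pin0 (a point): Tip of one of the shaker's two upright fixed guide pins, at y = -64 mm from the platform's middle. 9 mm diameter, 22 mm high above the platform, the upper 11 mm tapering to a point.
- shaker_pin1 (a point): Tip of the other guide pin, the same, at y = +64 mm.
- centrifuge: Bystander, fixed: round white centrifuge with a grey dome, 140 mm across, 108 mm tall; origin at the centre of its underside.
- jar: Bystander, loose: closed jar, 40 mm across, 60 mm tall, between the two machines; origin at the centre of its underside.
- bottle: Bystander, loose: white bottle, 68 mm across, 150 mm tall; origin at the centre of its underside.
- beaker: Bystander, loose: open glass beaker, 76 mm across, 90 mm tall; origin at the centre of its underside.
- tip_box: Bystander, loose: grey box 85 x 120 x 65 mm; origin at the centre of its underside.
- tape: Bystander, loose: roll of tape lying flat, 90 mm across, 25 mm high; origin at the centre of its underside.
There are look-alikes about, which are no part of the job. What is shaped like the part that bears carrier_center but orange or red is not meant.

How it is judged:
By the outcome, as a careful person would: the job done as asked, in the order asked, and still so for the second after the job is handed in, with the robot touching nothing.
It also fails if it takes over 48 s, if anything falls off the work surface, if the arm or the gripper's body presses on something with over 40 N, if the wrist force passes 120 N, or if a joint passes its speed limit or range.

## Working session

There is one attempt and no reset: what is moved stays moved. The work goes in short steps, Python scripts to look and compute and a shell command to move; the robot and the scene stay as the last step left them, time stands still between calls to the robot, and variables do not carry over. Pictures are saved under pics/ and viewed, and the job is handed in when it is done.

```bash
mkdir -p pics; cat > h.py <<'E'
import numpy as np, cv2
from plant import manip
from scipy.spatial.transform import Rotation as R
def grab(n,fn=None):
    f=manip.grab_frame(n)
    if fn: cv2.imwrite('pics/'+fn,cv2.cvtColor(f['img'],cv2.COLOR_RGB2BGR))
    return f
def rot(q): return R.from_quat([q[1],q[2],q[3],q[0]]).as_matrix()
def proj(f,P):
    P=np.atleast_2d(np.array(P,float)); Rc=rot(f['orientation'])
    c=(P-np.array(f['position']))@Rc; c=c*[1,-1,-1]
    return cv2.projectPoints(c,np.zeros(3),np.zeros(3),np.array(f['intrinsics'],float),np.array(f['D'],float))[0].reshape(-1,2)
def ray(f,uv):
    u=cv2.undistortPoints(np.array([[uv]],float),np.array(f['intrinsics'],float),np.array(f['D'],float)).ravel()
    return np.array(f['position'],float),rot(f['orientation'])@np.array([u[0],-u[1],-1])
def atz(f,uv,z):
    o,d=ray(f,uv); return o+d*(z-o[2])/d[2]
def tri(obs):
    A=np.zeros((3,3));b=np.zeros(3)
    for f,uv in obs:
        o,d=ray(f,uv); d=d/np.linalg.norm(d); M=np.eye(3)-np.outer(d,d); A+=M;b+=M@o
    return np.linalg.solve(A,b)
E
python3 - <<'E'
from h import *
import pickle
fs={}
for n in ['scene','side','wrist']:
    fs[n]=grab(n,n+'0.png'); print(n,np.round(fs[n]['position'],3),np.round(fs[n]['orientation'],3),np.round(fs[n]['D'],3),fs[n]['intrinsics'][0][0])
pickle.dump(fs,open('f0.pkl','wb'))
print(manip.state(), manip.grip_depth)
E
```

```text
scene [1.368 0.422 1.024] [0.485 0.229 0.342 0.771] [0.041 0.    0.    0.    0.   ] 545.2889351509806
side [ 0.064 -0.97   0.717] [ 0.852  0.492 -0.089 -0.153] [-0.005  0.     0.     0.     0.   ] 401.4948066517793
wrist [0.624 0.081 0.375] [ 0.987 -0.159  0.001  0.   ] [0.026 0.    0.    0.    0.   ] 333.31591401030556
{'time': 0.15, 'joint_pos': array([-1.19038660e-01,  5.32449191e-02,  1.61400669e+00, -1.10986144e-05,
        1.47597894e+00, -1.19029157e-01]), 'joint_vel': array([ 0.0009288 , -0.00054214, -0.00399426,  0.0001855 , -0.00027874,
        0.00075708]), 'joint_efforts': array([ 5.10442842e-04, -3.94241810e+01, -3.70721948e+01, -1.15854355e-04,
        4.61802789e-03,  5.00508997e-05]), 'tool_pos': array([6.24506997e-01, 3.21082436e-05, 2.30304024e-01]), 'tool_rot': array([-9.17676588e-05,  9.99999665e-01, -4.22161751e-06, -8.13808805e-04]), 'contact_force': array([0.16558638, 0.95765539, 0.19529418]), 'ft_torque': array([-0.02809297,  0.0552667 , -0.03419489]), 'gripper_width': 1.0017888242808073} 0.0187
```

View pics/scene0.png

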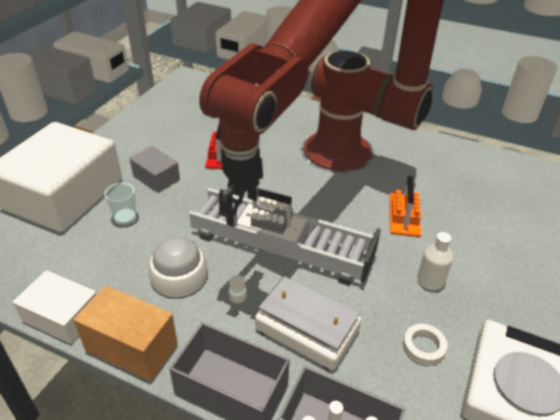

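View pics/side0.png

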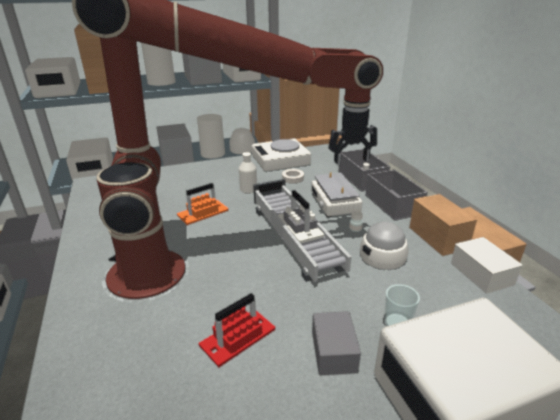

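View pics/wrist0.png

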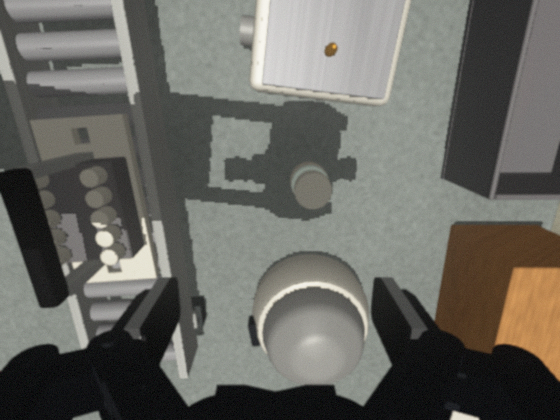

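Candidates: white/grey carrier on the track at scene (270,215), red look-alike at (215,152), orange look-alike at (405,212). By its description the carrier is the one on the track. Next I check it in close crops.

```bash
python3 - <<'E'
from h import *
s=cv2.imread('pics/scene0.png'); d=cv2.imread('pics/side0.png'); w=cv2.imread('pics/wrist0.png')
cv2.imwrite('pics/c1.png',cv2.resize(s[175:375,180:390],None,fx=3.0,fy=3.0,interpolation=cv2.INTER_CUBIC)[:600])
cv2.imwrite('pics/c2.png',cv2.resize(d[160:280,240:400],None,fx=5,fy=5,interpolation=cv2.INTER_CUBIC))
E
```

```text
(no output)
```

View pics/c1.png

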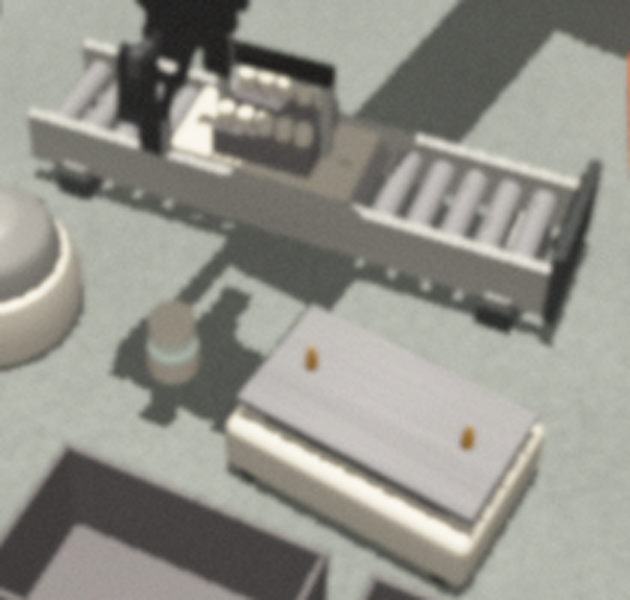

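View pics/c2.png

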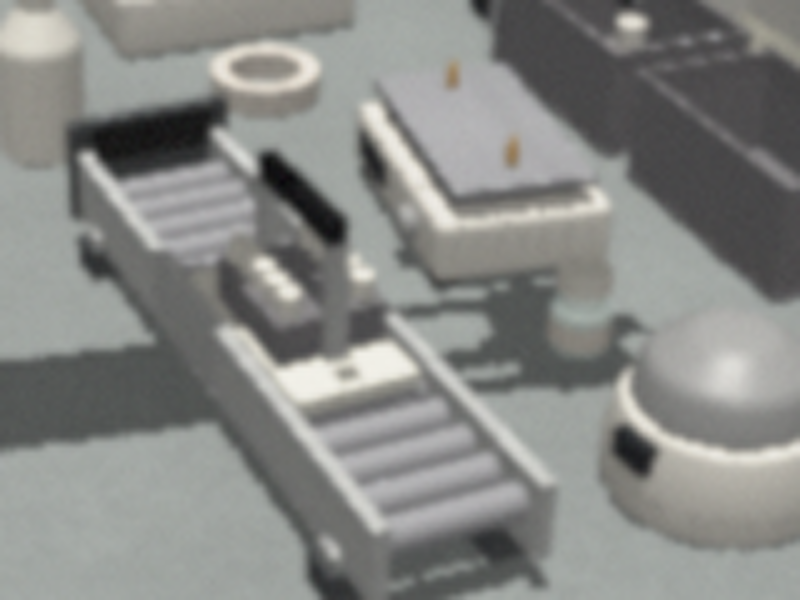

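```bash
python3 - <<'E'
from h import *
import pickle
fs=pickle.load(open('f0.pkl','rb')); S,D,W=fs['scene'],fs['side'],fs['wrist']
p0=tri([(S,(284,291.3)),(D,(342.4,187.6))]); p1=tri([(S,(335.7,317.7)),(D,(330.6,172.6))])
print('pins',p0,p1,np.linalg.norm(p1-p0)); 
for f,u in[(S,(284,291.3)),(D,(342.4,187.6)),(W,(332,43))]: print(atz(f,u,.097))
for f,u in[(S,(335.7,317.7)),(D,(330.6,172.6))]: print(atz(f,u,.097))
print('handle',atz(D,(300.6,199.4),.155),atz(S,(180+284/3,175+65/3),.155),atz(W,(30,238),.160))
# platform corners scene
for c in[(315,306),(240,400),(470,520),(540,415)]: print('plat',atz(S,(180+c[0]/3,175+c[1]/3),.075))
# rail top ends (z=.072), stop top corners z=.095
for c in[(85,42),(32,113),(548,270),(578,185)]: print('rail',atz(S,(180+c[0]/3,175+c[1]/3),.072))
for c in[(597,163),(553,265)]: print('stop',atz(S,(180+c[0]/3,175+c[1]/3),.095))
for c in[(70,128),(222,103)]: print('stopD',atz(D,(240+c[0]/5,160+c[1]/5),.095))
for c in[(85,155),(215,130),(380,530),(548,483)]: print('railD',atz(D,(240+c[0]/5,160+c[1]/5),.072))
# wrist plate
for c in[(82,135)]: print('holeW',atz(W,c,.070))
E
```

```text
pins [0.66731042 0.12313236 0.09179324] [0.68296536 0.24918364 0.0914394 ] 0.12702018851226238
[0.66934324 0.12573127 0.097     ]
[0.66300934 0.11171955 0.097     ]
[0.66557897 0.12311112 0.097     ]
[0.68520207 0.2511188  0.097     ]
[0.67799951 0.23583469 0.097     ]
handle [ 0.4572997 -0.0155397  0.155    ] [0.4567993  0.00083102 0.155     ] [ 0.45516544 -0.00790342  0.16      ]
plat [0.61423009 0.10339978 0.075     ]
plat [0.71771865 0.09187317 0.075     ]
plat [0.73856642 0.27534676 0.075     ]
plat [0.63538089 0.28979948 0.075     ]
rail [ 0.42123781 -0.21317954  0.072     ]
rail [ 0.52260493 -0.20521823  0.072     ]
rail [0.49821128 0.25015785 0.072     ]
rail [0.3979181  0.24234741 0.072     ]
stop [0.39011452 0.2527928  0.095     ]
stop [0.51264237 0.25610353 0.095     ]
stopD [0.38552483 0.23459654 0.095     ]
stopD [0.49739518 0.2353318  0.095     ]
railD [0.39553621 0.23507439 0.072     ]
railD [0.49374084 0.24019981 0.072     ]
railD [ 0.41863945 -0.22204441  0.072     ]
railD [ 0.5190922  -0.21619183  0.072     ]
holeW [0.45212474 0.05327663 0.07      ]
```

The crop confirms a white plate, grey rack and black bar, and the measured points agree with the known heights. I'll move over so the wrist camera sees both pins and the stop.

```bash
python3 -m crank '[[-0.9,-3.4,0,0],[-0.9,-3.4,0,0],[-0.9,-3.4,0,0],[-0.9,-3.4,0,0],[-0.9,-3.4,0,0],[-0.9,-3.0,0,0],[0,0,0,0],[0,0,0,0],[0,0,0,0]]' 1
python3 - <<'E'
from h import *
import pickle
f=grab('wrist','w1.png');pickle.dump(f,open('w1.pkl','wb'));print(f['position'])
cv2.imwrite('pics/w1b.png',cv2.resize(cv2.imread('pics/w1.png'),(800,600),interpolation=cv2.INTER_CUBIC))
E
```

```text
time: 0.9
tool_pos: [0.5709, 0.1997, 0.231]
tool_rot: [0.0, 1.0, 0.0, -0.0]
contact_force: [-0.4, 0.0, -0.5]
gripper_width: 1.0
[0.56997313 0.28070532 0.37539676]
```

View pics/w1b.png

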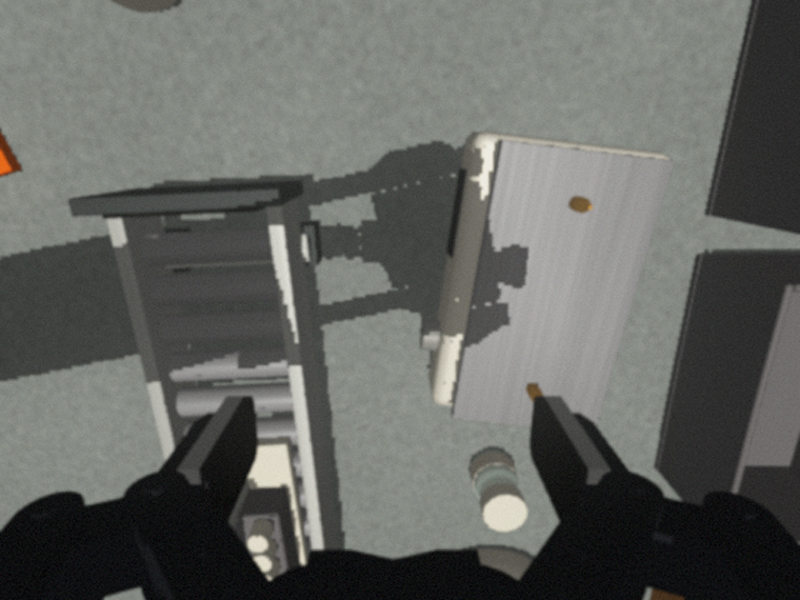

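```bash
python3 - <<'E'
from h import *
a=cv2.imread('pics/w1.png')
c=lambda x,y,k=25:cv2.resize(a[y-k:y+k,x-k:x+k],(400,400),interpolation=cv2.INTER_CUBIC)
cv2.imwrite('pics/c3.png',np.hstack([c(405,143),c(375,278)]))
E
```

```text
(no output)
```

View pics/c3.png

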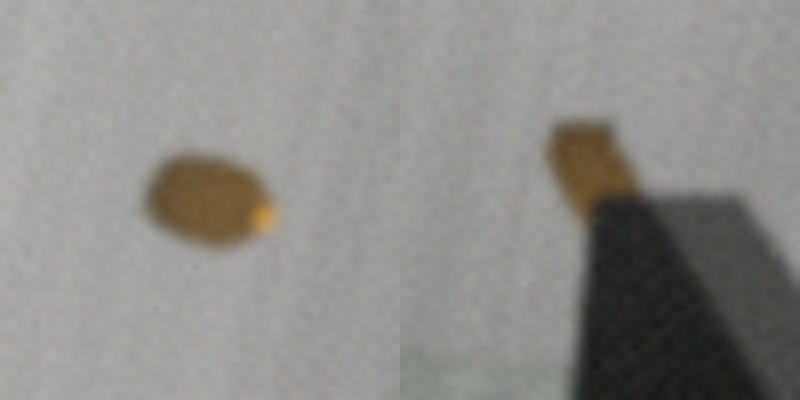

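```bash
python3 - <<'E'
from h import *
import pickle
f=pickle.load(open('w1.pkl','rb'));fs=pickle.load(open('f0.pkl','rb'))
print('p1 tip',atz(f,(412.5,145),.096),'base',atz(f,(403.4,143),.075))
print('p0 base',atz(f,(373.4,273),.075), 'p0 w0',atz(fs['wrist'],(332,43),.096))
k=.7
for c in[(497,138),(670,158),(452,415),(602,422)]: print('plat',atz(f,(c[0]*k,c[1]*k),.075))
for n,P in[('s',(.667,.1225,.097)),('s',(.683,.250,.097))]:print(proj(fs['scene'],P),proj(fs['side'],P),proj(fs['wrist'],P),proj(f,P))
# track
for c in[(72,205),(272,200)]: print('stop top front?',atz(f,(c[0]*k,c[1]*k),.095))
for c in[(115,218),(277,225)]: print('rail',atz(f,(c[0]*k,c[1]*k),.072))
E
python3 - <<'E'
import cv2
a=cv2.imread('pics/wrist0.png')[20:70,307:357]
cv2.imwrite('pics/c4.png',cv2.resize(a,(400,400),interpolation=cv2.INTER_CUBIC))
E
```

```text
p1 tip [0.68289354 0.24755675 0.096     ] base [0.68317518 0.24682943 0.075     ]
p0 base [0.66885525 0.11818023 0.075     ] p0 w0 [0.66572975 0.1232629  0.096     ]
plat [0.63151928 0.28552666 0.075     ]
plat [0.73518037 0.27372411 0.075     ]
plat [0.61238326 0.09792942 0.075     ]
plat [0.72014236 0.09273435 0.075     ]
[[283.10141757 290.02157905]] [[342.00610466 186.08431423]] [[333.85977783  43.91284614]] [[378.42745192 280.24661315]]
[[335.56955448 316.71937956]] [[330.16443574 170.89510409]] [[ 373.61621749 -193.56664985]] [[413.51570161 142.10689339]]
stop top front? [0.38588916 0.24796241 0.095     ]
stop top front? [0.50011774 0.25146645 0.095     ]
rail [0.39550426 0.23745329 0.072     ]
rail [0.49628446 0.23353709 0.072     ]
```

View pics/c4.png

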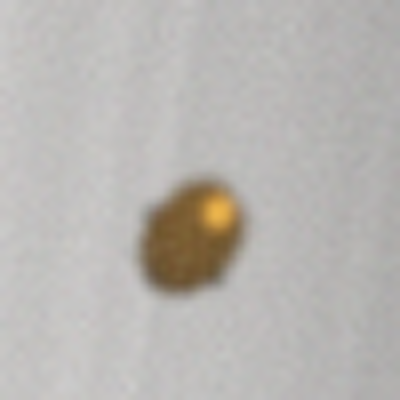

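```bash
python3 -m crank '[[3.5,0,0,0],[3.5,0,0,0],[3.4,0,0,0],[0,0,0,0],[0,0,0,0],[0,0,0,0]]' 1
python3 - <<'E'
from h import *
import pickle
f=grab('wrist','w2.png');pickle.dump(f,open('w2.pkl','wb'));print(f['position'])
a=cv2.imread('pics/w2.png')
cv2.imwrite('pics/w2b.png',cv2.resize(a[120:320,180:380],(600,600),interpolation=cv2.INTER_CUBIC))
E
```

```text
time: 1.45
tool_pos: [0.675, 0.1988, 0.2308]
tool_rot: [0.0, 1.0, -0.001, -0.001]
contact_force: [0.5, 0.3, -0.3]
gripper_width: 1.0
[0.67433113 0.27969237 0.37524046]
```

View pics/w2b.png

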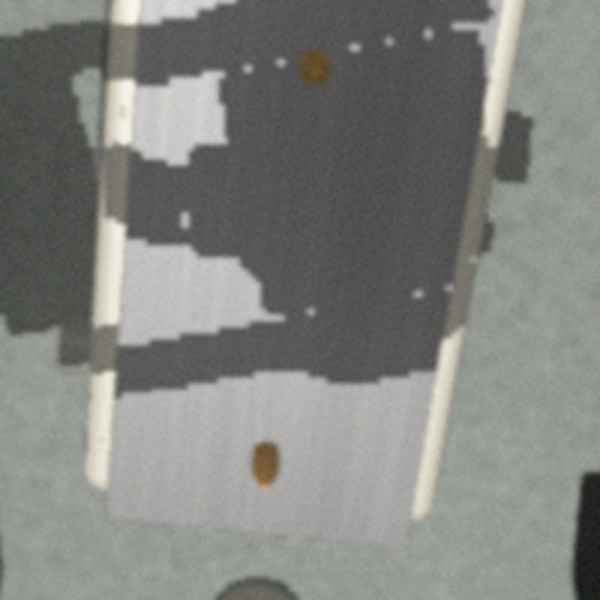

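```bash
python3 - <<'E'
from h import *
import pickle
f=pickle.load(open('w2.pkl','rb'));f1=pickle.load(open('w1.pkl','rb'));fs=pickle.load(open('f0.pkl','rb'))
from scipy.optimize import least_squares
obs=[(f,1,.085,(284.7,142.3)),(f,0,.075,(268.7,271.7)),(f,0,.0965,(268,282)),(f1,1,.0965,(413,145)),(f1,1,.075,(403.4,143)),(f1,0,.075,(373.4,273)),(fs['wrist'],0,.0965,(333.9,46.6)),(fs['wrist'],0,.075,(329.6,51.3)),
(fs['scene'],0,.0965,(284,290.5)),(fs['scene'],1,.0965,(335.7,317)),(fs['side'],0,.0965,(342.4,187)),(fs['side'],1,.0965,(330.6,172))]
for o in obs: print(o[1],o[2],np.round(atz(o[0],o[3],o[2]),4))
def P(q,i,z): s=.064*(2*i-1); return [q[0]-np.sin(q[2])*s,q[1]+np.cos(q[2])*s,z]
def r(q,obs): return np.concatenate([proj(o[0],P(q,o[1],o[2]))[0]-o[3] for o in obs])
for ob in(obs,obs[:8],obs[:3],obs[8:]):
    s=least_squares(r,[.675,.187,-.12],args=(ob,));print(s.x,np.degrees(s.x[2]),np.round(s.fun,1))
E
```

```text
1 0.085 [0.6821 0.2478 0.085 ]
0 0.075 [0.6673 0.1186 0.075 ]
0 0.0965 [0.6671 0.1193 0.0965]
1 0.0965 [0.6831 0.2476 0.0965]
1 0.075 [0.6832 0.2468 0.075 ]
0 0.075 [0.6689 0.1182 0.075 ]
0 0.0965 [0.6672 0.1208 0.0965]
0 0.075 [0.6673 0.1205 0.075 ]
0 0.0965 [0.667  0.1246 0.0965]
1 0.0965 [0.6832 0.2504 0.0965]
0 0.0965 [0.6656 0.1167 0.0965]
1 0.0965 [0.6808 0.2416 0.0965]
[ 0.67512153  0.18378019 -0.11994283] -6.872217704155471 [ 0.7  0.6  0.1 -1.4  0.4 -0.9 -0.4  0.4 -0.4 -0.6 -1.2 -1.8  0.3  0.8
  0.2  0.3 -1.9 -0.5 -1.3 -0.7  0.  -0.5 -0.2 -0.7]
[ 0.67514488  0.18364654 -0.11966957] -6.85656112901646 [ 0.7  0.7  0.2 -1.3  0.4 -0.7 -0.5  0.5 -0.4 -0.4 -1.2 -1.7  0.3  1.
  0.2  0.5]
[ 0.67466165  0.18331978 -0.11558007] -6.622250128847289 [-0.1  1.1 -0.1 -1.   0.2 -0.4]
[ 0.67534517  0.18676692 -0.12821295] -7.34606118381666 [-0.6 -0.2 -0.1  0.1 -0.5 -0.9 -0.3 -1. ]
```

```bash
python3 -m crank '[[-2.7,2.5,0,0],[-2.7,2.5,0,0],[-2.7,2.5,0,0],[-2.7,2.5,0,0],[-2.7,2.5,0,0],[-2.7,2.5,0,0],[-2.7,2.5,0,0],[-2.7,2.5,0,0],[0,0,0,0],[0,0,0,0]]' 1
python3 -m crank '[[0,0,0,-0.5],[0,0,0,0]]' 1
python3 - <<'E'
from h import *
import pickle
f=grab('wrist','w3.png');pickle.dump(f,open('w3.pkl','wb'));print(f['position'])
a=cv2.imread('pics/w3.png')
cv2.imwrite('pics/w3b.png',cv2.resize(a,(800,600),interpolation=cv2.INTER_CUBIC))
E
```

```text
time: 2.33
tool_pos: [0.4575, -0.0007, 0.2319]
tool_rot: [0.0, 1.0, -0.001, 0.001]
contact_force: [-0.3, -0.3, -0.4]
gripper_width: 1.001
time: 2.5
tool_pos: [0.4592, 0.0005, 0.232]
tool_rot: [-0.0, 1.0, 0.027, 0.001]
contact_force: [-0.7, -0.2, 0.1]
gripper_width: 0.997
[0.45359142 0.08130535 0.37641688]
```

View pics/w3b.png

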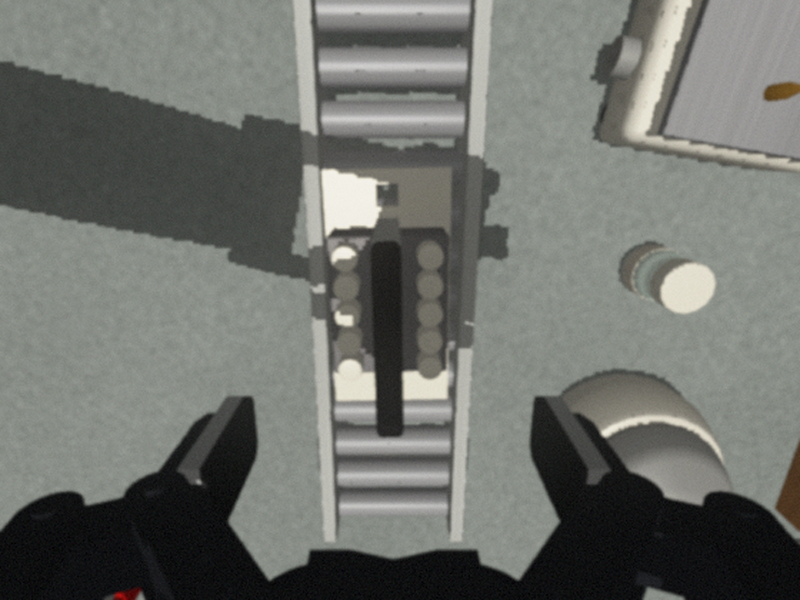

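```bash
python3 - <<'E'
from h import *
import pickle
f=pickle.load(open('w3.pkl','rb'))
k=.7
for n,c,z in[('h far',(387,243),.164),('h near',(390,436),.164),('plate L',(322,170),.07),('plate R',(452,167),.07),('plate nearL',(333,398),.07),('plate nearR',(449,400),.07),('hole',(387,193),.068),
 ('railL far',(305,30),.072),('railL near',(329,540),.072),('railR far',(480,30),.072),('railR near',(457,540),.072)]:
    print(n,np.round(atz(f,(c[0]*k,c[1]*k),z),4))
E
```

```text
h far [0.4535 0.0404 0.164 ]
h near [ 0.4601 -0.06    0.164 ]
plate L [0.411  0.0655 0.07  ]
plate R [0.4911 0.0717 0.07  ]
plate nearL [ 0.4201 -0.093   0.07  ]
plate nearR [ 0.5041 -0.0901  0.07  ]
hole [0.4518 0.0537 0.068 ]
railL far [0.4015 0.1403 0.072 ]
railL near [ 0.4193 -0.2192  0.072 ]
railR far [0.4995 0.1457 0.072 ]
railR near [ 0.5214 -0.2138  0.072 ]
```

```bash
python3 -m crank '[[-0.3,1.0,0,0],[0,0,1.5,0],[0,0,2,0],[0,0,2,0],[0,0,0.5,0],[0,0,0,0],[0,0,0,0],[0,0,0,0]]' 1
python3 - <<'E'
from h import *
import pickle
f=grab('wrist','w4.png');pickle.dump(f,open('w4.pkl','wb'));print(f['position'],manip.state()['tool_rot'])
a=cv2.imread('pics/w4.png')
cv2.imwrite('pics/w4b.png',cv2.resize(a,(800,600),interpolation=cv2.INTER_CUBIC))
E
```

```text
time: 3.22
tool_pos: [0.4574, -0.0103, 0.1728]
tool_rot: [0.0, 1.0, 0.026, 0.001]
contact_force: [0.8, 0.2, -0.0]
gripper_width: 0.999
[0.4519096  0.07054651 0.31725787] [3.19401124e-04 9.99656354e-01 2.61799895e-02 1.29584779e-03]
```

View pics/w4b.png

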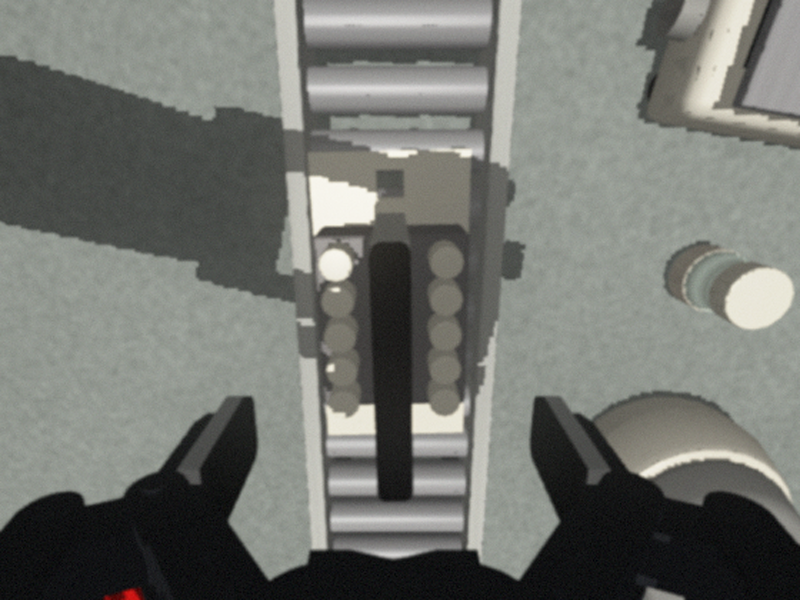

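The handle at (390,243)–(396,500) is centred between the jaws (midline about 393). Next I descend and grip.

```bash
python3 -m crank '[[0,0,1.2,0],[0,0,1.5,0],[0,0,1.0,0],[0,0,0,0],[0,0,0,0]]' 1
python3 -m crank '[[0,0,0,0],[0,0,0,0],[0,0,0,0],[0,0,0,0],[0,0,0,0],[0,0,0,0]]' 0
python3 -m crank '[[0,0,0,0],[0,0,0,0],[0,0,0,0],[0,0,0,0]]' 0
```

```text
time: 3.68
tool_pos: [0.4559, -0.01, 0.1335]
tool_rot: [-0.0, 1.0, 0.026, -0.001]
contact_force: [-0.1, -0.6, 0.4]
gripper_width: 1.0
time: 4.18
tool_pos: [0.4568, -0.0102, 0.1347]
tool_rot: [0.0, 1.0, 0.026, 0.0]
contact_force: [0.5, 0.4, 4.1]
gripper_width: 0.152
time: 4.52
tool_pos: [0.4569, -0.0102, 0.1347]
tool_rot: [0.0, 1.0, 0.026, 0.0]
contact_force: [1.6, 0.4, 2.0]
gripper_width: 0.152
```

```bash
python3 -m crank '[[0,-0.4,0,0],[0,-0.8,0,0],[0,-1,0,0],[0,-1,0,0],[0,-1,0,0],[0,-1,0,0],[0,-0.8,0,0],[0,-0.4,0,0],[0,0,0,0]]'
python3 -m crank '[[0,-0.4,0,0],[0,-0.8,0,0],[0,-1,0,0],[0,-1,0,0],[0,-1,0,0],[0,-0.8,0,0],[0,-0.6,0,0],[0,-0.4,0,0],[0,0,0,0],[0,0,0,0]]'
```

```text
time: 5.27
tool_pos: [0.4534, 0.055, 0.1347]
tool_rot: [-0.0, 1.0, 0.027, 0.0]
contact_force: [1.5, 0.2, 4.7]
gripper_width: 0.153
time: 6.1
tool_pos: [0.4502, 0.114, 0.1347]
tool_rot: [-0.0, 1.0, 0.026, 0.0]
contact_force: [0.2, 0.6, 5.6]
gripper_width: 0.149
```

```bash
python3 - <<'E'
from h import *
import pickle
f=grab('wrist','w5.png');pickle.dump(f,open('w5.pkl','wb'));st=manip.state();print(f['position'],st['tool_pos'],st['contact_force'],st['ft_torque'])
a=cv2.imread('pics/w5.png')
cv2.imwrite('pics/w5b.png',cv2.resize(a,(800,600),interpolation=cv2.INTER_CUBIC))
E
```

```text
[0.4449038  0.19482692 0.27919492] [0.4502108  0.1139263  0.13470336] [0.7285655  0.6924655  5.45350014] [ 0.11544863 -0.12955727  0.04329152]
```

View pics/w5b.png

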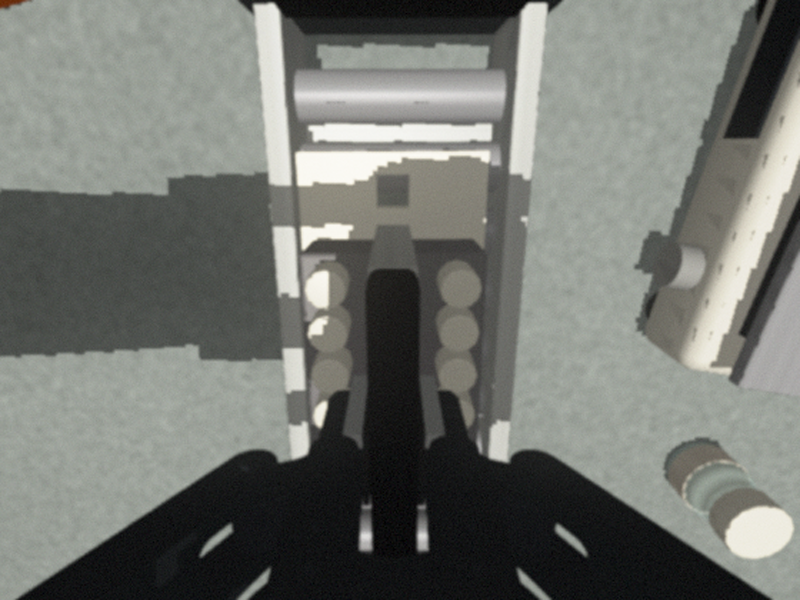

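```bash
python3 - <<'E'
from h import *
import pickle
f=pickle.load(open('w5.pkl','rb'))
k=.7
for n,c,z in[('plateL',(297,151),.07),('plateR',(498,148),.07),('hole',(393,190),.068),('stop ',(400,40),.06),('stop top',(400,15),.095),('railL',(290,200),.072),('railR',(521,200),.072)]:
    print(n,np.round(atz(f,(c[0]*k,c[1]*k),z),4))
for d in(.04,.045,.05,.055): print(d, proj(f,[.444,.1139+.08+d,.095])/k,proj(f,[.444,.1139+.08+d,.06])/k)
E
```

```text
plateL [0.4051 0.1911 0.07  ]
plateR [0.4886 0.1968 0.07  ]
hole [0.4459 0.1774 0.068 ]
stop  [0.4456 0.236  0.06  ]
stop top [0.4451 0.2368 0.095 ]
railL [0.4023 0.1712 0.072 ]
railR [0.5006 0.1764 0.072 ]
0.04 [[396.31565163  24.64520305]] [[395.72062949  45.59396215]]
0.045 [[397.14913427   7.45066199]] [[396.40498912  31.56753707]]
0.05 [[398.00119323 -10.14080641]] [[397.10181509  17.27674613]]
0.055 [[398.87262281 -28.14635749]] [[397.81154247   2.71225898]]
```

```bash
python3 -m crank '[[0,-0.4,0,0],[0,-0.7,0,0],[0,-0.8,0,0],[0,-0.7,0,0],[0,-0.4,0,0],[0,-0.3,0,0],[0,-0.2,0,0],[0,0,0,0]]'
python3 -m crank '[[0,-0.15,0,0],[0,-0.15,0,0],[0,-0.1,0,0],[0,0,0,0]]'
```

```text
time: 6.82
tool_pos: [0.4483, 0.149, 0.1347]
tool_rot: [-0.0, 1.0, 0.026, 0.0]
contact_force: [0.1, 0.7, 5.2]
gripper_width: 0.153
time: 7.15
tool_pos: [0.4481, 0.1527, 0.1347]
tool_rot: [0.0, 1.0, 0.026, 0.0]
contact_force: [-0.2, 0.2, 4.8]
gripper_width: 0.15
```

```bash
python3 -m crank '[[0,-0.15,0,0],[0,-0.15,0,0],[0,-0.1,0,0],[0,0,0,0]]'
python3 -m crank '[[0,-0.15,0,0],[0,-0.15,0,0],[0,0,0,0]]'
```

```text
time: 7.48
tool_pos: [0.4479, 0.1567, 0.1347]
tool_rot: [0.0, 1.0, 0.026, 0.0]
contact_force: [-0.0, -0.1, 4.7]
gripper_width: 0.156
time: 7.73
tool_pos: [0.4478, 0.1597, 0.1347]
tool_rot: [-0.0, 1.0, 0.026, 0.0]
contact_force: [0.1, 0.1, 5.0]
gripper_width: 0.154
```

```bash
python3 -m crank '[[0,-0.1,0,0],[0,-0.1,0,0],[0,0,0,0]]'
python3 -m crank '[[0,-0.1,0,0],[0,-0.1,0,0],[0,0,0,0]]'
```

```text
time: 7.98
tool_pos: [0.4477, 0.1617, 0.1347]
tool_rot: [0.0, 1.0, 0.026, 0.0]
contact_force: [0.8, -0.3, 6.5]
gripper_width: 0.155
time: 8.23
tool_pos: [0.4476, 0.1633, 0.1347]
tool_rot: [0.001, 1.0, 0.026, 0.0]
contact_force: [0.0, -1.2, 6.3]
gripper_width: 0.155
```

```bash
python3 -m crank '[[0,-0.1,0,0],[0,0,0,0],[0,0,0,0]]'
python3 - <<'E'
from h import *
import pickle
f=grab('wrist','w6.png');grab('scene','s6.png');d=grab('side','d6.png');pickle.dump((f,d),open('w6.pkl','wb'));st=manip.state();print(f['position'],st['tool_pos'],st['contact_force'],st['ft_torque'],st['tool_rot'])
a=cv2.imread('pics/w6.png')
b=cv2.imread('pics/d6.png')
c=cv2.imread('pics/s6.png')
cv2.imwrite('pics/w6b.png',np.hstack([cv2.resize(a[:150,170:370],(400,300),interpolation=cv2.INTER_CUBIC),cv2.resize(c[160:310,240:440],(400,300),interpolation=cv2.INTER_CUBIC)]))
E
```

```text
time: 8.48
tool_pos: [0.4475, 0.1635, 0.1347]
tool_rot: [0.001, 1.0, 0.026, -0.0]
contact_force: [0.3, -4.8, 6.3]
gripper_width: 0.148
[0.44232819 0.24469094 0.27894822] [0.44750092 0.16343612 0.13472596] [ 0.28552852 -5.02981636  5.54715672] [-0.63590454  0.04375888 -0.06873829] [ 1.42259332e-03  9.99660338e-01  2.60225707e-02 -1.05294721e-04]
```

View pics/w6b.png

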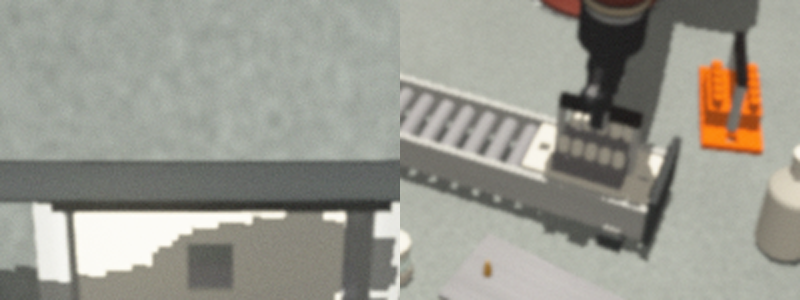

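```bash
python3 -m crank '[[0,0,0,0],[0,0,0,0],[0,0,0,0],[0,0,0,0],[0,0,0,0],[0,0,0,0],[0,0,0,0],[0,0,0,0],[0,0,0,0],[0,0,0,0]]'
python3 -m crank '[[0,0,0,0],[0,0,0,0],[0,0,0,0],[0,0,0,0],[0,0,0,0],[0,0,0,0]]'
python3 -m crank '[[0,0,-0.2,0],[0,0,-0.3,0],[0,0,-0.4,0],[0,0,-0.5,0],[0,0,-0.6,0],[0,0,0,0]]'
```

```text
time: 9.47
tool_pos: [0.4475, 0.1635, 0.1347]
tool_rot: [0.001, 1.0, 0.026, -0.0]
contact_force: [0.1, -4.0, 5.1]
gripper_width: 0.15
time: 9.97
tool_pos: [0.4475, 0.1634, 0.1347]
tool_rot: [0.001, 1.0, 0.026, -0.0]
contact_force: [-0.2, -4.7, 6.6]
gripper_width: 0.156
time: 10.47
tool_pos: [0.4471, 0.1642, 0.155]
tool_rot: [0.001, 1.0, 0.026, -0.0]
contact_force: [-1.9, -5.0, -2.5]
gripper_width: 0.153
```

```bash
python3 -m crank '[[0,0.1,-0.4,0],[0,0,-0.8,0],[0,0,-1.2,0],[0,0,-1.5,0],[0,0,-1.2,0],[0,0,-0.9,0],[0,0,0,0],[0,0,0,0]]'
python3 - <<'E'
from h import *
import pickle
F={n:grab(n,n+'7.png') for n in('wrist','scene','side')}
pickle.dump(F,open('f7.pkl','wb'));st=manip.state();print(st['tool_pos'],st['contact_force'],st['ft_torque'],st['tool_rot'])
a=cv2.imread('pics/wrist7.png');b=cv2.imread('pics/side7.png')
cv2.imwrite('pics/w7b.png',np.vstack([cv2.resize(a[:130],(800,int(800/560*130))),cv2.resize(b[110:240,200:400],(600,390),interpolation=cv2.INTER_CUBIC).copy() if 0 else cv2.resize(b[115:245,200:460],(800,400),interpolation=cv2.INTER_CUBIC)]))
E
```

```text
time: 11.13
tool_pos: [0.4479, 0.1639, 0.2154]
tool_rot: [-0.0, 1.0, 0.026, 0.001]
contact_force: [-0.1, 0.1, -5.2]
gripper_width: 0.153
[0.44679141 0.16355367 0.21317948] [-0.26187803 -0.24577684 -3.51630852] [0.04658901 0.06964896 0.02266448] [ 1.01181707e-04  9.99656738e-01  2.61809740e-02 -9.75480797e-04]
```

View pics/w7b.png

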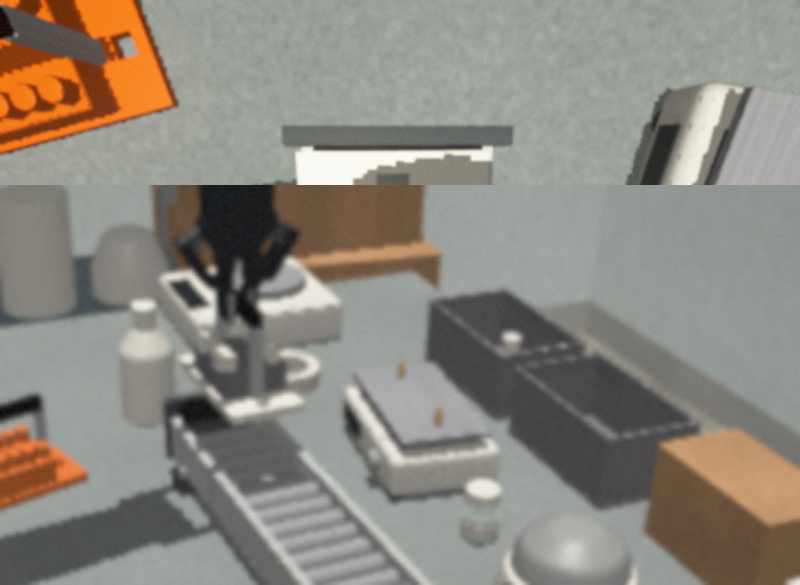

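```bash
python3 - <<'E'
from h import *
a=cv2.imread('pics/wrist7.png')
cv2.imwrite('pics/c7.png',cv2.resize(a[80:200,180:370],(760,480),interpolation=cv2.INTER_CUBIC))
E
```

```text
(no output)
```

View pics/c7.png

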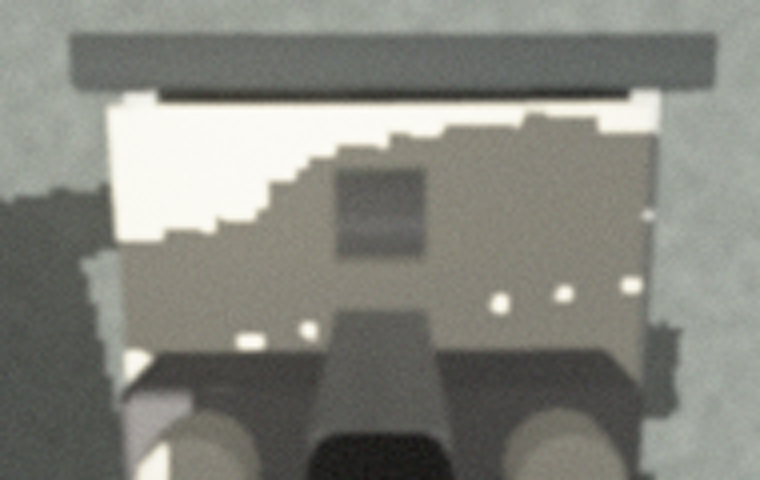

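```bash
python3 - <<'E'
from h import *
import pickle
F=pickle.load(open('f7.pkl','rb'));f=F['wrist']
tcp=np.array([.4475,.1637,.2143]);z=tcp[2]-.0647
# tool pose from camera: use camera pose relative as consistency
print('cam',f['position'])
h=atz(f,(275.25,133.4),z);l=atz(f,(207,106.2),z);r=atz(f,(344.5,105.5),z)
y=np.radians(3.0);X=np.array([np.cos(y),np.sin(y)]);Y=np.array([-np.sin(y),np.cos(y)])
for n,p in(('hole',h),('L',l),('R',r)): d=(p-tcp)[:2]; print(n,p,'local x,y',d@X,d@Y)
print(np.degrees(np.arctan2(r[1]-l[1],r[0]-l[0])), np.linalg.norm(r-l))
E
```

```text
cam [0.44239755 0.24459186 0.35990128]
hole [0.44382893 0.22707665 0.1496    ] local x,y -0.00034915767066964434 0.06348191967250433
L [0.40221264 0.24066474 0.1496    ] local x,y -0.04119727399789797 0.07922941571582151
R [0.48434986 0.24543043 0.1496    ] local x,y 0.041076800173616056 0.07968984957838693
3.3206434339414477 0.08227536253412433
```

```bash
python3 -m crank '[[1.0,-0.08,0,0],[2.0,-0.08,0,0],[2.5,-0.08,0,0],[3.0,-0.1,0,0],[3.0,-0.1,0,0],[3.0,-0.1,0,0],[3.0,-0.1,0,0],[2.5,-0.1,0,0],[1.8,-0.1,0,0],[1.0,0,0,0]]'
python3 -m crank '[[0,0,0,0.4],[0,0,0,0.8],[0,0,0,0.47],[0,0,0,0],[0,0,0,0],[0,0,0,0],[0,0,0,0]]'
python3 - <<'E'
from h import *
import pickle
F={n:grab(n,n+'8.png') for n in('wrist','scene','side')}
pickle.dump(F,open('f8.pkl','wb'));st=manip.state();print(st['tool_pos'],st['contact_force'],st['ft_torque'],st['tool_rot'],np.degrees(2*st['tool_rot'][2]))
a=cv2.imread('pics/wrist8.png');b=cv2.imread('pics/side8.png');c=cv2.imread('pics/scene8.png')
cv2.imwrite('pics/w8b.png',np.hstack([cv2.resize(c[200:380,220:400],(400,400),interpolation=cv2.INTER_CUBIC),cv2.resize(b[100:240,260:400],(400,400),interpolation=cv2.INTER_CUBIC)]))
E
```

```text
time: 12.12
tool_pos: [0.6761, 0.1839, 0.212]
tool_rot: [0.0, 1.0, 0.026, -0.001]
contact_force: [-0.8, 0.3, -3.8]
gripper_width: 0.154
time: 12.7
tool_pos: [0.6745, 0.1839, 0.2138]
tool_rot: [0.0, 0.998, -0.061, -0.0]
contact_force: [0.2, 0.4, -3.5]
gripper_width: 0.157
[0.67461198 0.18394847 0.21431947] [ 0.08990823  0.97936522 -4.3883399 ] [ 0.03112116  0.01771221 -0.00682416] [-1.09515158e-05  9.98133490e-01 -6.10699218e-02  8.45203347e-06] -6.998097545170029
```

View pics/w8b.png

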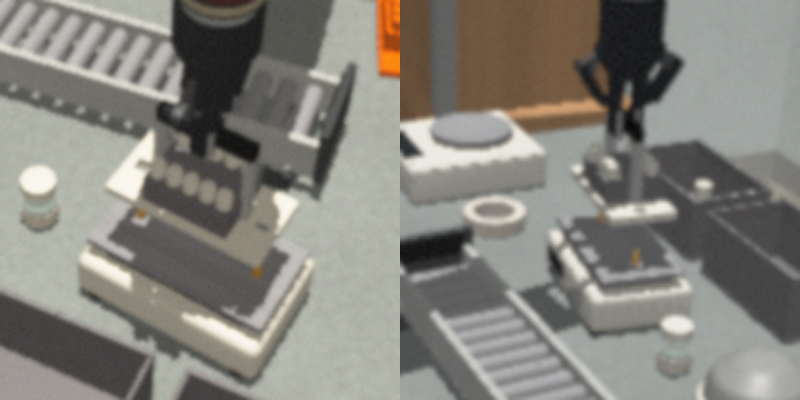

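View pics/wrist8.png

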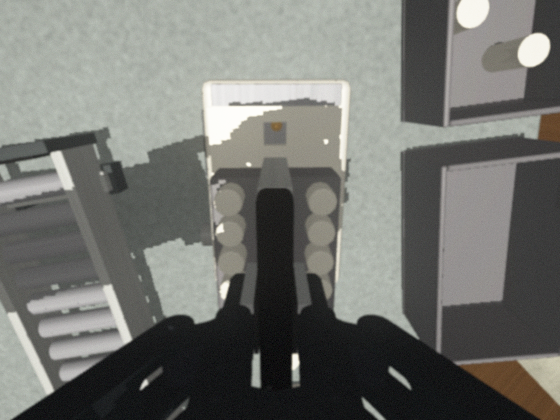

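```bash
python3 - <<'E'
from h import *
a=cv2.imread('pics/wrist8.png')
cv2.imwrite('pics/c8.png',cv2.resize(a[75:175,195:355],(800,500),interpolation=cv2.INTER_CUBIC))
E
```

```text
(no output)
```

View pics/c8.png

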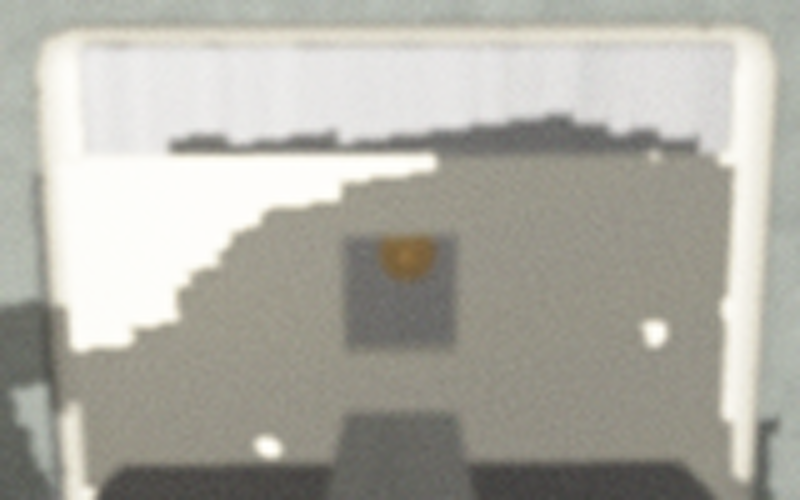

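```bash
python3 - <<'E'
from h import *
import pickle
f=pickle.load(open('f8.pkl','rb'))['wrist']
tcp=np.array([.6746,.18395,.2143]);z=tcp[2]-.0647
y=np.radians(-7.0);X=np.array([np.cos(y),np.sin(y)]);Y=np.array([-np.sin(y),np.cos(y)])
c=lambda u,v:(195+u/5,75+v/5)
for n,uv,zz in(('hole',(401,292),z),('pin',(406,258),.0965),('platL',(78,42),.075),('platR',(735,42),.075),('carL',(60,153),z),('carR',(735,153),z)):
    p=atz(f,c(*uv),zz);d=(p-tcp)[:2];print(n,np.round(p,4),'loc',np.round([d@X*1e3,d@Y*1e3],1))
E
```

```text
hole [0.6811 0.2468 0.1496] loc [-1.2 63.2]
pin [0.6819 0.2473 0.0965] loc [-0.4 63.8]
platL [0.6343 0.2848 0.075 ] loc [-52.2  95.2]
platR [0.7373 0.2722 0.075 ] loc [51.5 95.3]
carL [0.6429 0.2676 0.1496] loc [-41.7  79.2]
carR [0.7224 0.2579 0.1496] loc [38.5 79.2]
```

```bash
python3 -m crank '[[0.1,-0.05,0.4,0],[0,0,0.8,0],[0,0,0.9,0],[0,0,0.8,0],[0,0,0.4,0],[0,0,0,0],[0,0,0,0],[0,0,0,0],[0,0,0,0]]'
python3 - <<'E'
from h import *
import pickle
F={n:grab(n,n+'9.png') for n in('wrist','scene','side')}
pickle.dump(F,open('f9.pkl','wb'));st=manip.state();print(st['tool_pos'],st['contact_force'],st['ft_torque'],st['tool_rot'],np.degrees(2*st['tool_rot'][2]))
a=cv2.imread('pics/wrist9.png');b=cv2.imread('pics/side9.png');c=cv2.imread('pics/scene9.png')
cv2.imwrite('pics/w9b.png',np.vstack([cv2.resize(a[75:155,205:365],(600,300),interpolation=cv2.INTER_CUBIC),np.hstack([cv2.resize(c[220:355,250:385],(300,300),interpolation=cv2.INTER_CUBIC),cv2.resize(b[130:220,290:380],(300,300),interpolation=cv2.INTER_CUBIC)])]))
E
```

```text
time: 13.6
tool_pos: [0.6761, 0.1844, 0.1821]
tool_rot: [-0.0, 0.998, -0.061, 0.001]
contact_force: [-0.6, 0.0, -3.7]
gripper_width: 0.152
[0.67600589 0.18435628 0.18197268] [-0.23947784  1.07716458 -4.61737771] [ 0.07083616 -0.01568134 -0.00041745] [-1.04101751e-04  9.98123649e-01 -6.12283561e-02  5.08469505e-04] -7.016252784035373
```

View pics/w9b.png

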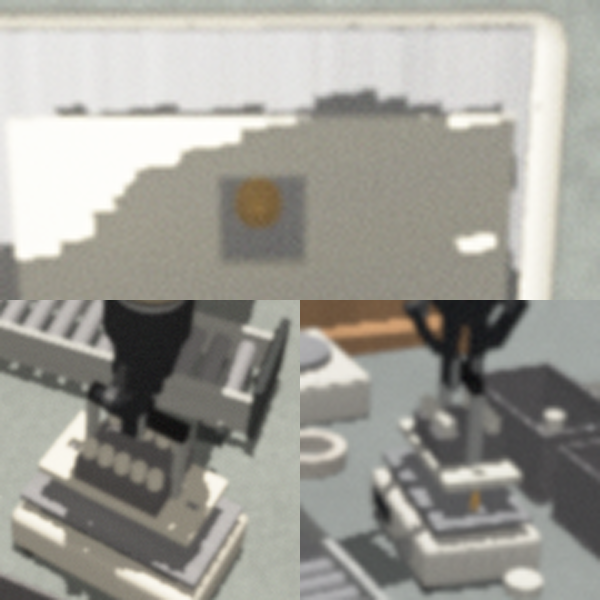

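```bash
python3 - <<'E'
from h import *
import pickle
f=pickle.load(open('f9.pkl','rb'))['wrist']
tcp=np.array([.6761,.1844,.182]);z=tcp[2]-.0647
y=np.radians(-7.0);X=np.array([np.cos(y),np.sin(y)]);Y=np.array([-np.sin(y),np.cos(y)])
c=lambda u,v:(205+u/3.75,75+v/3.75)
for n,uv,zz in(('hole',(262,219),z),('pin tip',(258,204),.0965),('pin mid',(258.5,202),.088),('carR',(515,118),z),('carL',(8,118),z)):
    p=atz(f,c(*uv),zz);d=(p-tcp)[:2];print(n,np.round(p,4),'loc',np.round([d@X*1e3,d@Y*1e3],1))
E
```

```text
hole [0.6828 0.2473 0.1173] loc [-1.  63.2]
pin tip [0.6822 0.2482 0.0965] loc [-1.7 64.1]
pin mid [0.6823 0.2479 0.088 ] loc [-1.6 63.8]
carR [0.7246 0.2578 0.1173] loc [39.2 78.8]
carL [0.6447 0.2676 0.1173] loc [-41.4  78.8]
```

```bash
python3 -m crank '[[-0.05,-0.05,0.3,0],[0,0,0.4,0],[0,0,0.4,0],[0,0,0.3,0],[0,0,0,0],[0,0,0,0]]'
python3 -m crank '[[0,0,0.3,0],[0,0,0.3,0],[0,0,0,0],[0,0,0,0]]'
```

```text
time: 14.25
tool_pos: [0.6749, 0.1848, 0.1665]
tool_rot: [0.0, 0.998, -0.061, -0.001]
contact_force: [-0.1, -0.2, -4.5]
gripper_width: 0.154
time: 14.58
tool_pos: [0.6751, 0.1848, 0.1609]
tool_rot: [0.0, 0.998, -0.061, -0.0]
contact_force: [0.5, -0.5, -4.3]
gripper_width: 0.148
```

```bash
python3 -m crank '[[0,0,0.3,0],[0,0,0.3,0],[0,0,0.2,0],[0,0,0,0],[0,0,0,0]]'
python3 -m crank '[[0,0,0.1,0],[0,0,0.1,0],[0,0,0,0],[0,0,0,0]]'
```

```text
time: 15.0
tool_pos: [0.6751, 0.1848, 0.1529]
tool_rot: [0.0, 0.998, -0.061, -0.0]
contact_force: [-0.3, 0.6, -4.4]
gripper_width: 0.151
time: 15.33
tool_pos: [0.6753, 0.1849, 0.1513]
tool_rot: [0.0, 0.998, -0.061, -0.0]
contact_force: [0.1, -0.4, -4.9]
gripper_width: 0.151
```

```bash
python3 -m crank '[[0,0,0.1,0],[0,0,0,0],[0,0,0,0]]'
python3 -m crank '[[0,0,0.05,0],[0,0,0.05,0],[0,0,0,0],[0,0,0,0]]'
```

```text
time: 15.58
tool_pos: [0.6752, 0.1849, 0.1502]
tool_rot: [0.0, 0.998, -0.061, -0.0]
contact_force: [-0.3, -0.3, -3.6]
gripper_width: 0.151
time: 15.92
tool_pos: [0.6754, 0.1849, 0.1498]
tool_rot: [-0.0, 0.998, -0.061, 0.0]
contact_force: [-1.1, 0.4, -1.6]
gripper_width: 0.159
```

```bash
python3 -m crank '[[0,0,0.05,0],[0,0,0,0],[0,0,0,0]]'
python3 - <<'E'
from h import *
import pickle
F={n:grab(n,n+'10.png') for n in('wrist','scene','side')}
pickle.dump(F,open('f10.pkl','wb'));st=manip.state();print(st['tool_pos'],st['contact_force'],st['ft_torque'],st['tool_rot'])
a=cv2.imread('pics/wrist10.png');b=cv2.imread('pics/side10.png');c=cv2.imread('pics/scene10.png')
cv2.imwrite('pics/w10b.png',np.vstack([cv2.resize(a[75:155,205:365],(600,300),interpolation=cv2.INTER_CUBIC),np.hstack([cv2.resize(c[220:355,250:385],(300,300),interpolation=cv2.INTER_CUBIC),cv2.resize(b[130:220,290:380],(300,300),interpolation=cv2.INTER_CUBIC)])]))
E
```

```text
time: 16.17
tool_pos: [0.6754, 0.1849, 0.1498]
tool_rot: [-0.0, 0.998, -0.061, 0.0]
contact_force: [-2.6, -0.5, 2.7]
gripper_width: 0.156
[0.6754376  0.18489205 0.14979705] [-3.82349946 -1.15115384  3.76791117] [-0.10760545  0.67069884 -0.02804277] [-4.33219973e-05  9.98124228e-01 -6.12205021e-02  2.71877857e-04]
```

View pics/w10b.png

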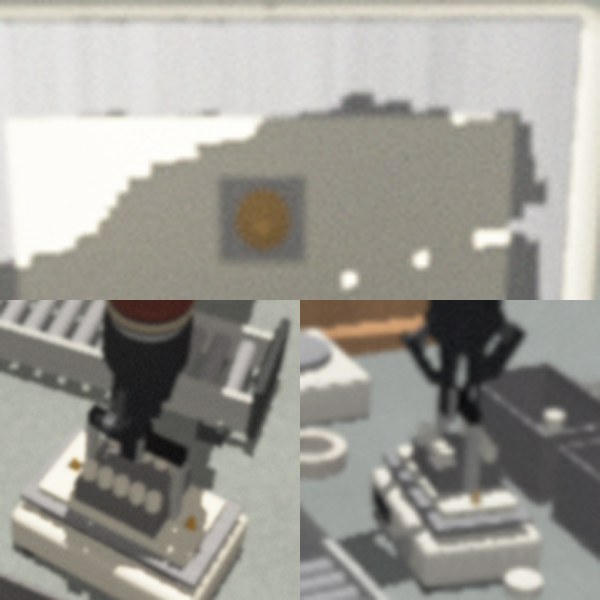

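Both pins show through their holes in the scene view, at (75,465) and (190,523) in the crop, and pin1 sits centred in the wrist view. Now I let go.

```bash
python3 -m crank '[[0,0,0,0],[0,0,0,0],[0,0,0,0],[0,0,0,0],[0,0,0,0],[0,0,0,0]]' 1
python3 -m crank '[[0,0,-0.5,0],[0,0,-1.5,0],[0,0,-2,0],[0,0,-2,0],[0,0,-2,0],[0,0,-1,0],[0,0,0,0],[0,0,0,0]]' 1
python3 - <<'E'
from h import *
import pickle
F={n:grab(n,n+'11.png') for n in('wrist','scene','side')}
pickle.dump(F,open('f11.pkl','wb'));st=manip.state();print(st['tool_pos'],st['contact_force'],st['tool_rot'])
a=cv2.imread('pics/wrist11.png');b=cv2.imread('pics/side11.png');c=cv2.imread('pics/scene11.png')
cv2.imwrite('pics/w11b.png',np.hstack([cv2.resize(a[75:355,140:420],(400,400)),cv2.resize(c[190:380,210:400],(400,400),interpolation=cv2.INTER_CUBIC)]))
E
```

```text
time: 16.82
tool_pos: [0.6753, 0.1849, 0.1487]
tool_rot: [-0.0, 0.998, -0.061, 0.0]
contact_force: [0.1, 0.8, 0.2]
gripper_width: 0.986
time: 17.48
tool_pos: [0.6757, 0.1849, 0.24]
tool_rot: [-0.0, 0.998, -0.061, 0.001]
contact_force: [-0.5, 0.2, 0.2]
gripper_width: 0.998
[0.67439771 0.18471056 0.23667076] [-0.64789751  0.03201968 -0.48230246] [ 3.53438648e-04  9.98121876e-01 -6.12377612e-02 -1.59158125e-03]
```

View pics/w11b.png

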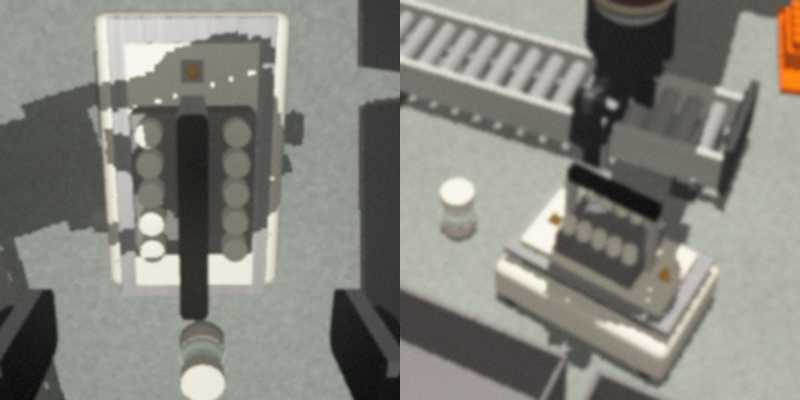

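View pics/side11.png

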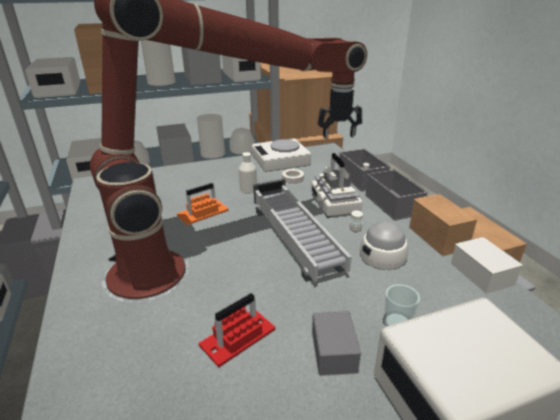

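View pics/scene11.png

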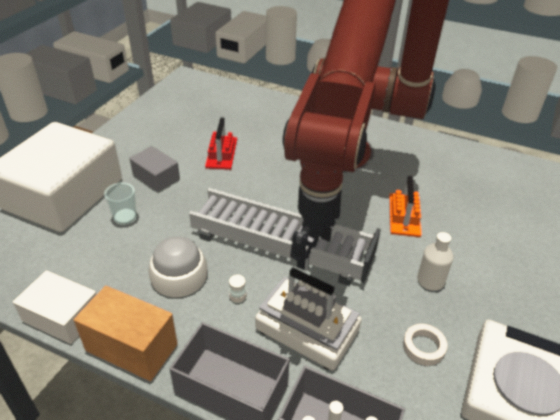

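The carrier sits flat on the shaker around (310,300) in the scene view, with both pins through. The gripper is clear, and the jar (237,288), bottle, tape, beaker and boxes look unmoved.

```bash
python3 -m crank '[[0,0,0,0],[0,0,0,0],[0,0,0,0],[0,0,0,0]]'; python3 -c "
from plant import manip
print(manip.job_done())"
```

```text
time: 17.97
tool_pos: [0.6751, 0.1848, 0.2383]
tool_rot: [0.0, 0.998, -0.061, -0.0]
contact_force: [0.5, -0.1, -1.1]
gripper_width: 0.997
the job is handed in; nothing more can be done
None
```

The carrier is seated on the shaker and the job is handed in, at about 18 s of the 48 s allowed.

- **Rolling:** I gripped the white and grey carrier by its handle and rolled it along the track, pressing down about 5 N so it stayed on the rollers. It met the end stop with about 5 N of contact and rested there about 1.5 s, still held in the gripper.
- **Placing:** I lifted it straight up, backing off the stop by 1 mm once it was about 2 cm up. I carried it upright to the shaker, corrected its position from wrist pictures of pin and hole, and lowered it until it touched, at most about 4 N, then released it.

**Last checks:**
- Both pins show through their holes, and one is centred in the wrist view.
- The tool height at touchdown was 0.1498 m against an expected 0.1497 m, so the carrier lies flat.
- The gripper is about 9 cm clear and reads no contact force beyond noise.
- By eye, the other objects stand where they did.

**Disagreement:** the side camera placed the pins up to about 7 mm off the wrist camera along y, and the scene camera up to about 4 mm. I used the wrist camera's values, and the seating matched them.

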